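# Cap the coolant tank

## Robot

A 6-joint arm with a two-finger parallel gripper is mounted at the origin on the work surface. World frame = base frame: x ahead of the robot, y to its left, z up, the work surface at z = 0. Lengths are in m, angles in rad, forces in N, time in s.
With the tool pointing down it reaches from about 0.3 to 0.775 m from the base axis. Payload 14.6 kg.
Tool frame: the origin (TCP) lies midway between the tips of the shut fingers; the grasp point (between the pads) lies 19 mm behind it (ctrl.pinch_z is the distance from the TCP to the grasp point, in m); z points along the fingers, y is the line along which they close (so a half turn about z gives the same grasp; the last joint's range is limited). The gripper opens to 94 mm and grips with 3 to 60 N. Pads are 16 mm wide; open, the fingers measure 119 mm over their backs; the gripper's body (75 mm by 177 mm) begins 78 mm behind the grasp point.
Start: joints at [-1.218, 0.3, 1.521, -0, 1.321, -0.067], TCP at [0.224, -0.502, 0.166] pointing down, gripper open.
Joint ranges: [-3.03, 3.03], [-0.79, 2.21], [0.23, 2.52], [-1.04, 4.18], [0, 3.07], [-2.55, 2.55]. Speed limits (rad/s): [2.22, 2.22, 2.57, 3.14, 3.14, 3.14].

## Interface

Orientations are given as [roll, pitch, yaw] about the fixed x, y, z axes, in that order (R = Rz(yaw) Ry(pitch) Rx(roll)).
In Python, from station import ctrl gives the robot as it stands.
- The arm moves only by the tool jog_arm, never from a script. Its argument "motion" is a list of rows, each a list of 7 numbers: the shift along the tool's x, y, z in m, then the turn, a rotation vector about the tool's x, y, z in rad, then the opening, from -1 (shut) to 1 (fully open). In form: [[tx, ty, tz, rx, ry, rz, gripper], ...]. A call has 1 to 5 rows; each row shifts and turns the commanded pose from where the row before left it, along the tool's axes as they then stand; what a row does not reach is not made up. A row lasts 1/10 s, in which the tool goes at most 50 mm and 8.59 degrees, less where a joint would pass 70% of its speed; a pose out of reach is approached as far as the arm can. A call is refused whole if a number of a shift passes 0.05 or a number of a turn 0.15, either way. A call with a gripper value outside its range is refused whole. The fingers move at their own pace and stop on an object; "squeeze" is the grip in N (left out, the last holds). Time passes only in rows, so rows that do not move let the fingers close. It gives the time, the measured TCP pose, the force, the opening and the grip force at its end, in the units of the state.
- ctrl.get_obs(): the state, without advancing time (a new reading comes with each control period).
- ctrl.camera(name): name is "scene" or "top"; returns the picture (400x640x3 uint8, red, green, blue); there is no depth.
- ctrl.camera_model(name): a dict with "intrinsics" (3x3 intrinsics, pixels), "rvec" (rotation vector, rad) and "tvec" (3), from world to camera coordinates, as OpenCV has them. Camera axes: x right, y down, z forward; pixel columns grow to the right and rows downward; lengths in m; the calibration is good to about 2 mm. A picture is of the moment at which its call begins. camera_model takes no time and is no camera call.
- ctrl.hand_in(): hands the job in; it is judged then, once.
The state is a dict: "time_s": time; "qpos": joint angles; "joint_vel": joint speeds; "tau": joint torques, N m; "ee_pos": TCP position; "eef_rot": TCP orientation; "force": force on the tool from outside, world axes, zero at the start; "moment": the same for the moment, N m; "grip_width": finger opening in m; "grip_force": force on a finger pad.
Only numpy, scipy, OpenCV 4.12 (cv2) and the standard library are available. Lean on these libraries where they do the work, as an engineer would, in place of code of your own. Each camera call takes 0.05 s, during which the arm holds its last target. There are 200 camera calls.

## Task

The pillar drill's coolant tank has been topped up: pick the knurled cap out of the drip tray and set it squarely on the tank's filler neck. Turn it back (anticlockwise from above) until you feel it ride up and drop into the thread start, then run it in clockwise until it is fully home on the neck's rim, and let go. Keep it level and never force it, and leave the spanner, chuck key and other things on the bench where they are.

Things in the scene. Friction and masses are not known exactly. Their poses are not given: they have to be found in the camera images.
- cap: Black knurled round filler cap, 53 mm across, 31 mm tall, about 70 g, standing open side down in the drip tray. Origin: centre of its open lower edge; z is its axis, up. Inside, the bore is 45 mm wide and 21 mm deep up to the flat sealing face; three equally spaced lugs, 1.5 mm above the lower edge, reach in to a circle of 35 mm. Which way they lie is not marked.
- neck: Round metal filler neck, upright on the lid of the coolant tank. Origin: centre of its foot on the lid, 110 mm above the bench; z is its axis, up. A plain tube 34 mm across stands 30 mm above the lid; round it, to 43 mm across, runs the thread. How this body's x and y axes lie to the thread is not known and differs every time. The thread takes 40 N of push or jamming at most on the way in, 80 N when tightening.
- thread_top (a point): Point on the neck's axis, 22 mm above the lid, level with the tops of the thread's blunt starts. Right-hand thread, three starts 120 degrees apart, 18 mm lead (one full turn clockwise lowers the cap 18 mm). The cap's origin is 1.5 mm below this point when its lugs ride on the starts and drops about 5.5 mm when they fall off. Turning back by at most 135 degrees brings the drop; where must be felt.
- neck_rim (a point): Centre of the neck's rim, 30 mm above the lid; its top 4 mm taper to 29 mm across. Home, the cap's sealing face lies on this rim and its origin is 21 mm below this point, 9 mm above the lid. That is about 115 degrees clockwise from the drop; 25 degrees more takes up the play and tightens it. The cap does not unscrew by itself when let go.
- tank: Green welded coolant tank, fixed, 182 x 272 mm over its lid, lid top 110 mm above the bench. Origin: centre of its underside; x to its rear, y to its pump end. The neck stands on the lid at x -20, y -55 mm. The pump, 82 mm across and 199 mm high over the bench, stands at x 12, y 78 mm.
- tray: Low steel drip tray, fixed, 220 x 300 mm, floor 3 mm above the bench, rim 12 mm. Origin: centre of its underside; x to its far edge, y along its length. The cap stands in it towards -x, the spanner lies along x near the +y edge, the chuck key at the far (+x) side.
- spanner: Open-ended spanner, 170 mm, lying in the tray along the tray's x. Origin: middle of its underside.
- chuck_key: Steel T-shaped chuck key, 90 mm long, 60 mm across its bar, lying in the tray. Origin: near its middle, underside.
- oil_bottle: Oil bottle, 64 mm across, 170 mm tall, standing at the back of the bench. Origin: centre of its underside.
- paste_tin: Low tin, 76 mm across, 60 mm tall, at the back of the bench. Origin: centre of its underside.
- hammer: Hammer, 280 mm, lying at the left of the bench. Origin: middle of its underside.
- tube_offcut: Offcut of 40 mm square steel tube, 160 mm long, lying at the left of the bench. Origin: centre of its underside.
- brush: Hand brush, 200 mm, lying at the right of the bench. Origin: middle of its underside.
Not all that is in view belongs to the job. There is more than one size of the cap; the job needs the largest.

How it is judged:
On the way, in this order (a step that is already met when the one before it is completed fails the run):
1. the cap stands level on the neck, backed off until its lugs ride on the tops of the thread starts (horizontal distance between cap and neck below 0.003 m and z of cap in the frame of neck between 0.0198 and 0.0212 m and angle between cap's own z axis and vertical below 0.08 rad and contact force between cap and neck above 0.3 N), for 0.1 s.
2. it has dropped off the starts into the thread (horizontal distance between cap and neck below 0.003 m and z of cap in the frame of neck below 0.017 m and angle between cap's own z axis and vertical below 0.08 rad), for 0.1 s.
At the end, for the whole second after the job is handed in: The cap is screwed home on the filler neck: its lower edge 9 mm above the tank lid (no more than 0.8 mm above that), centred within 2.5 mm, level within 3 degrees, at rest and released (z of cap in the frame of neck between 0.0075 and 0.0098 m and horizontal distance between cap and neck below 0.0025 m and angle between cap's own z axis and vertical below 0.05 rad and linear speed of cap below 0.01 m/s); the robot touches nothing.
It fails at once if cap and neck are pressed on each other with more than 40 N before the cap is home (contact force between cap and neck above 40 N and z of cap in the frame of neck above 0.0098 m).
It fails at once if the cap is overtightened: cap and neck press on each other with more than 80 N (contact force between cap and neck above 80 N).
It fails at once if the cap is on the thread tilted more than 7 degrees (cross-threaded) (horizontal distance between cap and neck below 0.006 m and z of cap in the frame of neck below 0.0205 m and angle between cap's own z axis and vertical above 0.12 rad).
It fails at once if something else on the bench is shifted by more than 20 mm (distance of any of spanner, chuck_key, oil_bottle, paste_tin, hammer, tube_offcut, brush from where it was at the start of the episode above 0.02 m).
It also fails if it takes over 64 s, if anything falls off the work surface, if the arm or the gripper's body presses on something with over 40 N, if the wrist force passes 120 N, or if a joint passes its speed limit or range.

## Working session

There is one attempt and no reset: what is moved stays moved. The work goes in short steps, Python scripts to look and compute and a tool call to move; the robot and the scene stay as the last step left them, time stands still between calls to the robot, and variables do not carry over. Pictures are saved under pics/ and viewed, at most 10 in all, crops included, and the job is handed in when it is done.

Besides the shell and the picture viewer there is one more tool, called after "Request:" in YAML: its name, and indented under it one key for each argument. jog_arm: Moves the arm, as the interface text tells. Its arguments: {"type":"object","properties":{"motion":{"type":"array"},"squeeze":{"type":"number"}},"required":["motion"]}

```bash
ls; mkdir -p pics; python3 - <<'E'
from station import ctrl
import cv2
for n in("scene","top"):
    cv2.imwrite(f"pics/{n}0.png",ctrl.camera(n)[:,:,::-1])
    m=ctrl.camera_model(n);print(n,m)
o=ctrl.get_obs();print(o,ctrl.pinch_z)
E
```

```text
pics
scene {'intrinsics': array([[413.19647656,   0.        , 316.40926008],
       [  0.        , 413.19647656, 192.08297626],
       [  0.        ,   0.        ,   1.        ]]), 'rvec': array([ 2.02831224,  0.76949512, -0.39476957]), 'tvec': array([-0.41382617, -0.08964321,  1.66121187])}
top {'intrinsics': array([[498.12187811,   0.        , 313.97434148],
       [  0.        , 498.12187811, 205.33242766],
       [  0.        ,   0.        ,   1.        ]]), 'rvec': array([ 2.09720635, -2.1429608 ,  0.20893007]), 'tvec': array([0.01507884, 0.5510587 , 1.34623266])}
{'time_s': 0.1, 'qpos': array([-1.21761502e+00,  3.00376480e-01,  1.52149509e+00, -1.03089288e-05,
        1.32070662e+00, -6.66107504e-02]), 'joint_vel': array([-0.00171141, -0.00141665,  0.00054571, -0.00202295, -0.00118832,
        0.00152778]), 'tau': array([-4.18286054e-04, -5.32650733e+01, -3.53285694e+01,  7.08905957e-02,
        2.34738778e-02, -6.66211849e-05]), 'ee_pos': array([ 0.22406076, -0.50200044,  0.16597463]), 'eef_rot': array([-3.14060864e+00, -5.56353156e-05,  4.19794590e-01]), 'force': array([ 0.5451722 , -0.70189928, -0.41839291]), 'moment': array([ 0.04222026, -0.01808273,  0.00321178]), 'grip_force': 0.0, 'grip_width': 0.09366742424886294} 0.0188
```

View pics/scene0.png

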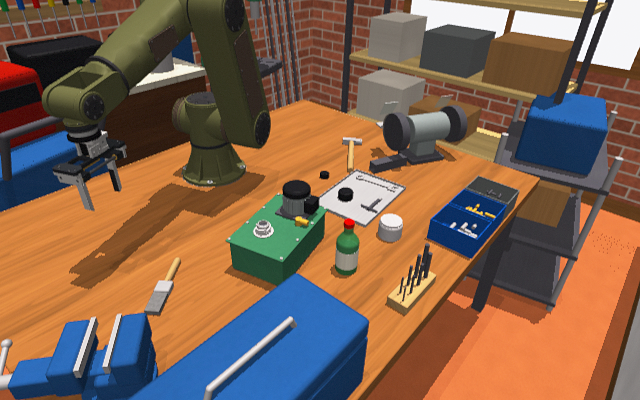

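View pics/top0.png

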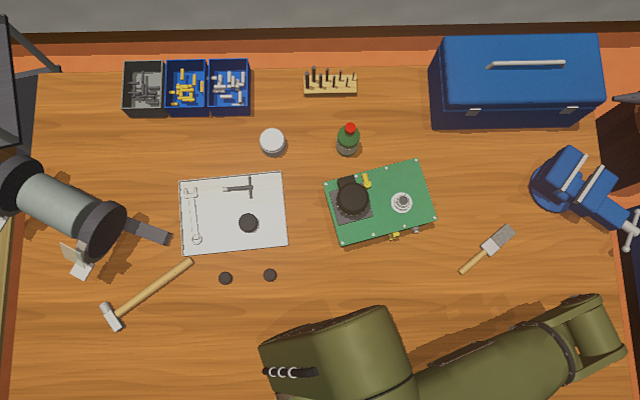

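Candidates for the cap: the black disc in the tray at top (248,223), and two smaller black discs on the bench at (225,278) and (270,275). The pump top at (352,198) is black too. In the scene view the tray disc is at (345,194) and the neck is at (263,229); the top view shows the neck at (402,202). I choose the disc in the tray, which is also the largest.

```bash
cat > h.py <<'E'
import numpy as np,cv2
from station import ctrl
def ray(n,uv,z):
    m=ctrl.camera_model(n);R=cv2.Rodrigues(m["rvec"])[0];C=-R.T@m["tvec"]
    d=R.T@np.linalg.inv(m["intrinsics"])@np.array([uv[0],uv[1],1.])
    return C+d*(z-C[2])/d[2]
def proj(n,p):
    m=ctrl.camera_model(n);return cv2.projectPoints(np.array([p],float),m["rvec"],m["tvec"],m["intrinsics"],None)[0].ravel()
def blobs(mask,amin=20):
    k,l,s,c=cv2.connectedComponentsWithStats(mask.astype(np.uint8));return [(c[i].round(1),s[i]) for i in range(1,k) if s[i][4]>=amin]
E
python3 - <<'E'
from h import *
t=cv2.imread("pics/top0.png");s=cv2.imread("pics/scene0.png")
m=t.max(2)<75; m[:150]=0;m[300:]=0;m[:,:180]=0;m[:,420:]=0
for c,b in blobs(m): print(c,b,ray("top",c,.034 if c[1]<260 else .02).round(4), "diam",(max(b[2],b[3])*(1.33/498)).round(4))
m=s.max(2)<75; x=np.zeros_like(m);x[160:215,310:370]=m[160:215,310:370]
for c,b in blobs(x,10): print("scene",c,b,ray("scene",c,.02).round(4))
# tank green mask and tray
hsv=cv2.cvtColor(t,cv2.COLOR_BGR2HSV)
g=((hsv[:,:,0]>50)&(hsv[:,:,0]<85)&(hsv[:,:,1]>100)); g[:,:310]=0;g[:,450:]=0;g[:155]=0;g[255:]=0
pts=np.argwhere(g)[:,::-1].astype(np.float32)
W=np.array([ray("top",p,.11)[:2] for p in pts],np.float32)
print("tank",cv2.minAreaRect(W))
# neck: non-green blob in region
n=(hsv[:,:,1]<60);y=np.zeros_like(n);y[185:220,385:420]=n[185:220,385:420]
for c,b in blobs(y): print("neck",c,b,ray("top",c,.14).round(4),ray("top",c,.11).round(4))
a=cv2.resize(t[180:300,205:295],None,fx=4,fy=4,interpolation=cv2.INTER_CUBIC)
b=cv2.resize(t[172:232,372:432],None,fx=7,fy=7,interpolation=cv2.INTER_CUBIC)
b=cv2.copyMakeBorder(b,0,60,0,0,cv2.BORDER_CONSTANT)
cv2.imwrite("pics/crop0.png",np.hstack([a,b[:480]]))
cv2.imwrite("pics/crop1.png",cv2.resize(s[170:270,225:365],None,fx=5,fy=5,interpolation=cv2.INTER_CUBIC))
E
```

```text
[353.4 196.2] [337 175  32  41 662] [ 0.5793 -0.1103  0.034 ] diam 0.1095
[251.6 227.3] [241 218  17  14  35] [0.4957 0.1807 0.034 ] diam 0.0454
[271.8 273. ] [265 269  11  12  20] [0.3671 0.1255 0.02  ] diam 0.032
[228.5 277.2] [223 272   9  12  25] [0.358  0.2467 0.02  ] diam 0.032
scene [324.  174.6] [320 171   9   8  63] [0.3727 0.2465 0.02  ]
scene [345.1 194.2] [338 188  15  14 174] [0.5187 0.1913 0.02  ]
scene [313.5 204.1] [310 195   9  20 148] [0.4763 0.0668 0.02  ]
tank ((0.5484623312950134, -0.1725141406059265), (0.1790834367275238, 0.26803058385849), 13.895379066467285)
neck [401.2 202.1] [391 192  22  22 373] [ 0.538  -0.2266  0.14  ] [ 0.544  -0.2321  0.11  ]
```

View pics/crop0.png

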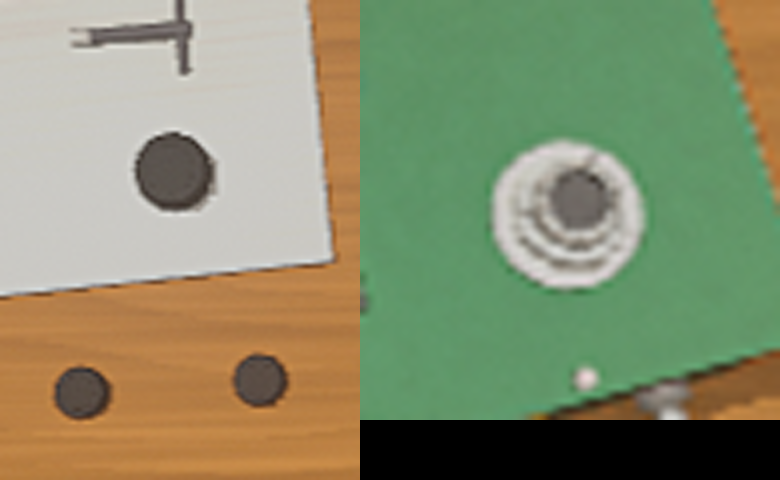

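View pics/crop1.png

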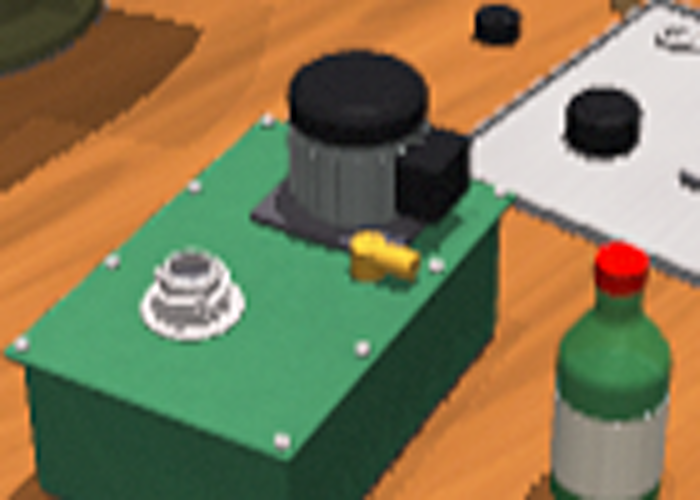

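The crops show the disc in the tray (full-frame about 248.5,223) is the largest of the three caps, so the choice stands. The neck's flange is at about (401.7,202.6) and its bore at about (403.4,200.3), top view.

```bash
python3 - <<'E'
from h import *
t=cv2.imread("pics/top0.png");s=cv2.imread("pics/scene0.png")
def sub(img,x0,x1,y0,y1,f,k=8):
    a=cv2.resize(img[y0:y1,x0:x1],None,fx=k,fy=k,interpolation=cv2.INTER_CUBIC)
    m=f(a).astype(np.uint8);cs=cv2.findContours(m,0,2)[0];c=max(cs,key=cv2.contourArea)
    (u,v),ax,_=cv2.fitEllipse(cv2.convexHull(c))
    return np.array([x0+(u+.5)/k-.5,y0+(v+.5)/k-.5]),np.array(ax)/k
c,ax=sub(t,230,268,205,242,lambda a:a.max(2)<130);p=ray("top",c,.030);print("cap top",c,ax,p,ax*np.linalg.norm(p-ray("top",[0,0],1.3))/498)
c,ax=sub(s,332,360,180,208,lambda a:a.max(2)<100);print("cap scene",c,ax,ray("scene",c,.0185))
f=lambda a:cv2.cvtColor(a,cv2.COLOR_BGR2HSV)[:,:,1]<70
c,ax=sub(t,382,422,182,222,f);print("flange top",c,ax,ray("top",c,.112))
dark=lambda a:(a.max(2)<140)
a_=t[190:212,393:415];print("hole",end=" ")
c,ax=sub(t,397,411,194,207,lambda a:(a.max(2)<135));print(c,ax,ray("top",c,.14))
c,ax=sub(s,245,282,210,245,f);print("flange/neck scene",c,ax,ray("scene",c,.12))
c,ax=sub(s,256,270,217,227,lambda a:(a.max(2)<135));print("hole scene",c,ax,ray("scene",c,.14))
for n in("scene","top"):
  m=ctrl.camera_model(n);R=cv2.Rodrigues(m["rvec"])[0];print(n,"C",(-R.T@m["tvec"]).round(3))
# tank pose hint: lid edge points
cx=np.array([.5485,-.1725]);th=np.radians(13.9);Rz=np.array([[np.cos(th),-np.sin(th)],[np.sin(th),np.cos(th)]])
print("neck from tank",cx+Rz@[-.02,-.055])
# tray
g=(cv2.cvtColor(t,cv2.COLOR_BGR2HSV)[:,:,1]<50)&(t.max(2)>150);g[:165]=0;g[262:]=0;g[:,:170]=0;g[:,295:]=0
W=np.array([ray("top",q,.012)[:2] for q in np.argwhere(g)[:,::-1]],np.float32);print("tray",cv2.minAreaRect(W))
E
```

```text
cap top [248.09395981 222.56284523] [19.22328568 20.25770378] [0.51010845 0.19119926 0.03      ] [0.04946898 0.05213094]
cap scene [344.9984026  194.27701759] [14.45968819 16.40201187] [0.51735835 0.19255649 0.0185    ]
flange top [401.12186432 202.15776634] [21.88056564 22.77131653] [ 0.54343477 -0.2315357   0.112     ]
hole [403.10664606 199.87815142] [8.72165108 9.50618458] [ 0.54386682 -0.23199387  0.14      ]
flange/neck scene [262.67597961 229.0249157 ] [18.62344551 21.36282158] [ 0.54791716 -0.23140436  0.12      ]
hole scene [262.47395134 222.58656073] [4.68045616 7.98692608] [ 0.54593706 -0.22893009  0.14      ]
scene C [ 1.248 -0.83   0.832]
top C [0.281 0.009 1.427]
neck from tank [ 0.54229821 -0.23069397]Traceback (most recent call last):
  File "<stdin>", line 24, in <module>
  File "h.py", line 4, in ray
    m=ctrl.camera_model(n);R=cv2.Rodrigues(m["rvec"])[0];C=-R.T@m["tvec"]
ValueError: time passes only in moves, steps and waits
```

Request:
jog_arm:
  motion:
    - [0,0,-0.03,0,0,-0.15,0.5]
    - [0,0,-0.03,0,0,-0.15,0.5]
    - [0,0,-0.03,0,0,-0.15,0.5]
    - [0,0,0,0,0,-0.15,0.5]
    - [0,0,0,0,0,-0.15,0.5]
  squeeze: 20

```text
time_s: 0.6
ee_pos: [0.2242, -0.5024, 0.257]
eef_rot: [3.141, 0.001, 1.176]
force: [-0.3, -0.5, -0.3]
grip_width: 0.0706
grip_force: 0.0
```

Request:
jog_arm:
  motion:
    - [0,0,0,0,0,-0.15,0.5]
    - [0,0,0,0,0,-0.15,0.5]
    - [0,0,0,0,0,-0.15,0.5]
    - [0,0,0,0,0,-0.15,0.5]
    - [0,0,0,0,0,-0.15,0.5]

```text
time_s: 1.1
ee_pos: [0.2241, -0.5021, 0.2561]
eef_rot: [3.142, -0.001, 1.926]
force: [0.9, -0.5, -0.2]
grip_width: 0.0706
grip_force: 0.0
```

```bash
cat >> h.py <<'E'
from scipy.spatial.transform import Rotation as Ro
def todo(p):
    o=ctrl.get_obs();R=Ro.from_euler("xyz",o["eef_rot"])
    return "t",o["time_s"],"tool shift",R.inv().apply(np.array(p)-o["ee_pos"]).round(4),"yaw",o["eef_rot"].round(4),"pos",o["ee_pos"].round(4),"w",round(o["grip_width"],4),"q6",o["qpos"][[0,5]].round(3),"F",o["force"].round(1)
E
python3 -c "
from h import *
print(*todo([.512,.1915,.10]))"
```

```text
t 1.1 tool shift [0.5501 0.5111 0.1565] yaw [ 3.1416e+00 -7.0000e-04  1.9260e+00] pos [ 0.2241 -0.5021  0.2561] w 0.0706 q6 [-1.218 -1.573] F [ 0.9 -0.5 -0.2]
```

Request:
jog_arm:
  motion:
    - [0.034,0.032,0,0,0,0,0.5]
    - [0.034,0.032,0,0,0,0,0.5]
    - [0.034,0.032,0,0,0,0,0.5]
    - [0.034,0.032,0,0,0,0,0.5]
    - [0.034,0.032,0,0,0,0,0.5]

```text
time_s: 1.6
ee_pos: [0.3166, -0.2859, 0.2562]
eef_rot: [-3.142, -0.0, 1.919]
force: [0.5, -0.1, -0.3]
grip_width: 0.0708
grip_force: 0.0
```

Request:
jog_arm:
  motion:
    - [0.034,0.032,0,0,0,0,0.5]
    - [0.034,0.032,0,0,0,0,0.5]
    - [0.034,0.032,0,0,0,0,0.5]
    - [0.034,0.032,0,0,0,0,0.5]
    - [0.034,0.032,0,0,0,0,0.5]

```text
time_s: 2.1
ee_pos: [0.4088, -0.0714, 0.2565]
eef_rot: [3.141, 0.0, 1.92]
force: [0.8, -1.2, -0.7]
grip_width: 0.0706
grip_force: 0.0
```

Request:
jog_arm:
  motion:
    - [0.034,0.032,0,0,0,0,0.5]
    - [0.034,0.032,0,0,0,0,0.5]
    - [0.034,0.032,0,0,0,0,0.5]
    - [0.034,0.032,0,0,0,0,0.5]
    - [0.034,0.032,0,0,0,0,0.5]

```text
time_s: 2.6
ee_pos: [0.5011, 0.1432, 0.2562]
eef_rot: [-3.141, 0.0, 1.92]
force: [1.7, -0.7, 0.4]
grip_width: 0.0704
grip_force: 0.0
```

```bash
python3 -c "
from h import *
print(*todo([.512,.1915,.10]))"
```

```text
t 2.6 tool shift [0.0417 0.0268 0.1562] yaw [-3.1413  0.      1.92  ] pos [0.5011 0.1432 0.2562] w 0.0704 q6 [ 0.208 -0.141] F [ 1.7 -0.7  0.4]
```

Request:
jog_arm:
  motion:
    - [0.041,0.026,0,0,0,0,0.5]
    - [0,0,0.05,0,0,0,0.5]
    - [0,0,0.05,0,0,0,0.5]
    - [0,0,0.05,0,0,0,0.5]
    - [0,0,0.04,0,0,0,0.5]

```text
time_s: 3.1
ee_pos: [0.51, 0.1884, 0.0635]
eef_rot: [-3.139, -0.0, 1.92]
force: [0.2, 1.4, 0.2]
grip_width: 0.0704
grip_force: 0.0
```

```bash
python3 - <<'E'
from h import *
print(*todo([.512,.1915,.009]))
p=ctrl.get_obs()["ee_pos"]
ims=[]
for n in("scene","top"):
    a=ctrl.camera(n)[:,:,::-1].copy()
    q=proj(n,p);c=proj(n,[p[0],p[1],.034]);print(n,q,c)
    x,y=c.round().astype(int)
    ims.append(cv2.resize(a[y-40:y+40,x-40:x+40],None,fx=5,fy=5,interpolation=cv2.INTER_CUBIC))
cv2.imwrite("pics/grasp.png",np.hstack(ims))
E
```

```text
t 3.1 tool shift [0.0023 0.0031 0.0545] yaw [-3.1392e+00 -1.0000e-04  1.9201e+00] pos [0.51   0.1884 0.0635] w 0.0704 q6 [ 0.286 -0.063] F [0.2 1.4 0.2]
scene [343.35439688 183.40518938] [342.91092418 190.3808341 ]
top [247.54919359 220.6545975 ] [248.91067507 222.35037508]
```

View pics/grasp.png

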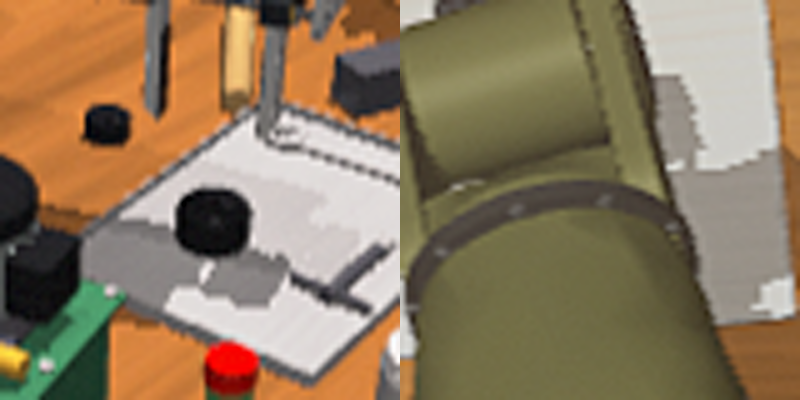

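The cap is still upright in the tray at scene crop (213,222), but the fingertips, at about (155,112) and (270,135), look higher than the TCP projection. The arm may have been moving, so I'm looking again at rest.

```bash
python3 - <<'E'
from h import *
print(*todo([.512,.1915,.009]))
p=ctrl.get_obs()["ee_pos"]; R=Ro.from_euler("xyz",ctrl.get_obs()["eef_rot"])
a=ctrl.camera("scene")[:,:,::-1].copy()
for s in(-.035,.035): print(proj("scene",p+R.apply([0,s,0])))
print(proj("scene",p))
cv2.imwrite("pics/g2.png",cv2.resize(a[130:230,290:400],None,fx=6,fy=6,interpolation=cv2.INTER_CUBIC))
E
```

```text
t 3.2 tool shift [0.0022 0.0053 0.0525] yaw [-3.1324e+00 -6.0000e-04  1.9199e+00] pos [0.5082 0.1877 0.0615] w 0.0702 q6 [ 0.286 -0.063] F [-0.6  1.3  0.4]
[333.52332088 181.70064237]
[352.22320102 185.83646197]
[342.80963432 183.75447998]
```

View pics/g2.png

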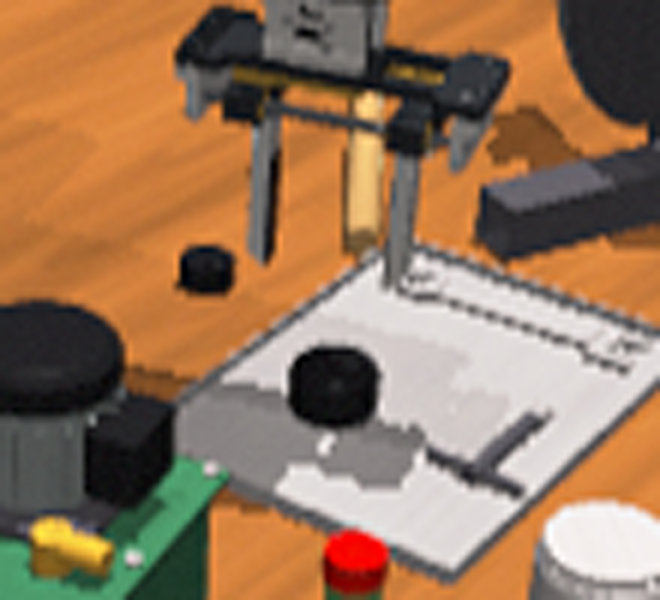

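The tips appear at (333.7,173.3) and (355,177.5), against (333.5,181.7) and (352.2,185.8) predicted. I'll check the same offset in the start picture.

```bash
python3 - <<'E'
from h import *
R=Ro.from_euler("xyz",[-3.1406,0,.4198]);p=np.array([.22406,-.502,.16597])
for s in(-.047,.047): print(proj("scene",p+R.apply([0,s,0])),proj("scene",p+R.apply([0,s,-.035])))
s=cv2.imread("pics/scene0.png")[160:225,65:135];cv2.imwrite("pics/g3.png",cv2.resize(s,None,fx=6,fy=6,interpolation=cv2.INTER_CUBIC))
# triangulate the tips now: line of sight intersect vertical plane thro' TCP: implied height
o=ctrl.get_obs()
for px in([333.7,173.3],[355,177.5]):
    print([ray("scene",px,z).round(3) for z in(.06,.08,.10)])
R=Ro.from_euler("xyz",o["eef_rot"])
for q in(-.043,.043):print((o["ee_pos"]+R.apply([0,q,0])).round(3))
E
```

```text
[118.9722714  202.36619005] [115.93779208 191.94083748]
[ 94.8651519  221.41757329] [ 91.18838757 210.59154755]
[array([0.436, 0.225, 0.06 ]), array([0.457, 0.198, 0.08 ]), array([0.478, 0.171, 0.1  ])]
[array([0.513, 0.255, 0.06 ]), array([0.532, 0.227, 0.08 ]), array([0.551, 0.198, 0.1  ])]
[0.47  0.174 0.065]
[0.551 0.203 0.065]
```

View pics/g3.png

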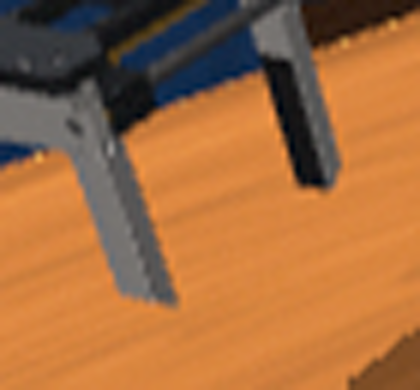

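In the start picture the tips are at (90,210) and (118,191). Both views put the visible tips about 34 mm above the reported TCP. I'll descend in stages and watch force and picture.

Request:
jog_arm:
  motion:
    - [0.002,0.004,0.02,0,0,0,0.5]
    - [0,0,0.02,0,0,0,0.5]
    - [0,0,0.01,0,0,0,0.5]
    - [0,0,0,0,0,0,0.5]

```text
time_s: 3.65
ee_pos: [0.5147, 0.1919, 0.0172]
eef_rot: [3.141, 0.0, 1.92]
force: [0.2, 0.3, 0.1]
grip_width: 0.0707
grip_force: 0.0
```

```bash
python3 - <<'E'
from h import *
print(*todo([.512,.1915,.009]))
p=ctrl.get_obs()["ee_pos"]; R=Ro.from_euler("xyz",ctrl.get_obs()["eef_rot"])
a=ctrl.camera("scene")[:,:,::-1].copy()
for s in(-.043,.043): print(proj("scene",p+R.apply([0,s,0])))
cv2.imwrite("pics/g4.png",cv2.resize(a[150:220,300:390],None,fx=8,fy=8,interpolation=cv2.INTER_CUBIC))
E
```

```text
t 3.65 tool shift [ 0.0005 -0.0026  0.0082] yaw [3.1412 0.     1.9197] pos [0.5147 0.1919 0.0172] w 0.0707 q6 [ 0.29  -0.059] F [0.2 0.3 0.1]
[333.04001753 191.89966139]
[355.69503431 196.88885404]
```

View pics/g4.png

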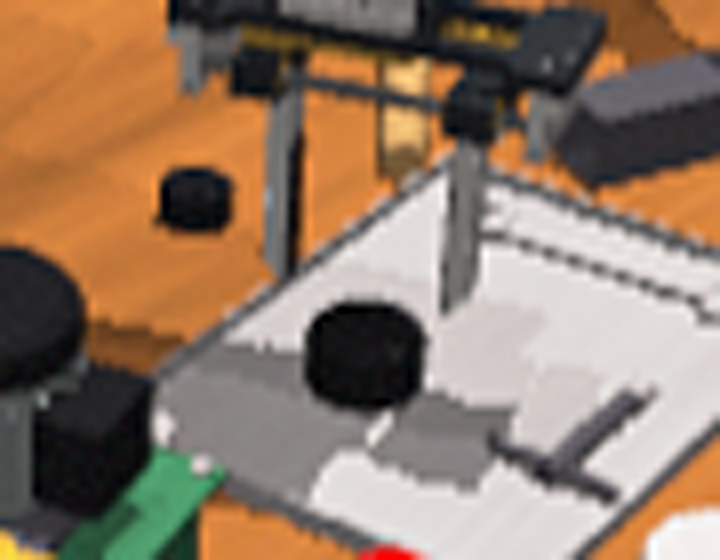

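At this stage the tips are at (335.6,184.8) and (357.3,189), still about 30 mm above the reported TCP. The cap is clear below them at (345,194). I'll make a guarded descent in small rows, watching the force.

Request:
jog_arm:
  motion:
    - [0,-0.002,0.003,0,0,0,0.4]
    - [0,0,0.003,0,0,0,0.4]
    - [0,0,0.002,0,0,0,0.4]
    - [0,0,0,0,0,0,0.4]

```text
time_s: 4.1
ee_pos: [0.5124, 0.1911, 0.0084]
eef_rot: [-3.141, -0.0, 1.92]
force: [-0.1, 1.0, 0.1]
grip_width: 0.0656
grip_force: 0.0
```

```bash
python3 - <<'E'
from h import *
print(*todo([.512,.1915,.009]))
for z in(.03,.04,.047,.05): print(ray("scene",[346.5,186.9],z).round(4))
a=ctrl.camera("scene");cv2.imwrite("pics/s5.png",a[:,:,::-1])
# lowest row of grey finger pixels in columns near each tip, vs g4-type background change
print(a[183:200:1,334].tolist());print(a[186:204,356].tolist())
E
```

```text
t 4.1 tool shift [ 0.0005 -0.0002 -0.0006] yaw [-3.1415 -0.      1.9198] pos [0.5124 0.1911 0.0084] w 0.0656 q6 [ 0.29  -0.059] F [-0.1  1.   0.1]
[0.5014 0.2212 0.03  ]
[0.5107 0.2081 0.04  ]
[0.5172 0.1989 0.047 ]
[0.52  0.195 0.05 ]
[[115, 115, 112], [113, 112, 111], [111, 109, 107], [109, 107, 106], [167, 162, 162], [220, 212, 211], [214, 207, 204], [215, 207, 207], [217, 209, 209], [184, 177, 177], [115, 111, 111], [119, 114, 114], [122, 117, 118], [121, 116, 117], [122, 117, 116], [130, 126, 124], [142, 137, 136]]
[[111, 107, 106], [123, 118, 117], [129, 124, 123], [138, 132, 131], [190, 182, 181], [215, 207, 206], [214, 204, 203], [211, 203, 201], [211, 204, 203], [213, 205, 204], [213, 205, 206], [217, 208, 207], [186, 179, 177], [121, 116, 115], [117, 114, 113], [119, 116, 114], [119, 115, 116], [121, 115, 115]]
```

Request:
jog_arm:
  motion:
    - [0,0,0.001,0,0,0,0.4]
    - [0,0,0.001,0,0,0,0.4]
    - [0,0,0.001,0,0,0,0.4]
    - [0,0,0.001,0,0,0,0.4]
    - [0,0,0.001,0,0,0,0.4]

```text
time_s: 4.65
ee_pos: [0.5124, 0.1911, 0.0033]
eef_rot: [-3.142, -0.0, 1.92]
force: [-0.3, 0.0, 1.3]
grip_width: 0.0657
grip_force: 0.0
```

Request:
jog_arm:
  motion:
    - [0,0,0.001,0,0,0,0.4]
    - [0,0,0,0,0,0,0.4]

```text
time_s: 4.85
ee_pos: [0.5123, 0.1911, 0.0023]
eef_rot: [-3.141, -0.0, 1.92]
force: [-0.6, 0.7, -1.2]
grip_width: 0.0655
grip_force: 0.0
```

Request:
jog_arm:
  motion:
    - [0,0,0.001,0,0,0,0.4]
    - [0,0,0,0,0,0,0.4]

```text
time_s: 5.05
ee_pos: [0.5124, 0.1911, 0.0013]
eef_rot: [-3.141, -0.0, 1.92]
force: [-0.3, 0.1, 0.4]
grip_width: 0.0655
grip_force: 0.0
```

There is no contact below floor height, so the open tips really are higher than the TCP: they draw back as they open. I'll carry on down.

Request:
jog_arm:
  motion:
    - [0,0,0.003,0,0,0,0.4]
    - [0,0,0.003,0,0,0,0.4]
    - [0,0,0.002,0,0,0,0.4]
    - [0,0,0,0,0,0,0.4]

```text
time_s: 5.45
ee_pos: [0.5122, 0.1911, -0.007]
eef_rot: [-3.141, -0.0, 1.92]
force: [-0.6, -0.3, -0.7]
grip_width: 0.0661
grip_force: 0.0
```

```bash
python3 - <<'E'
from h import *
print(*todo([.512,.1915,.009]))
a=ctrl.camera("scene")[:,:,::-1];cv2.imwrite("pics/s6.png",cv2.resize(a[160:215,310:380],None,fx=10,fy=10,interpolation=cv2.INTER_CUBIC))
E
```

```text
t 5.45 tool shift [ 0.0005 -0.0001 -0.016 ] yaw [-3.1409 -0.      1.9198] pos [ 0.5122  0.1911 -0.007 ] w 0.0661 q6 [ 0.29  -0.059] F [-0.6 -0.3 -0.7]
```

View pics/s6.png

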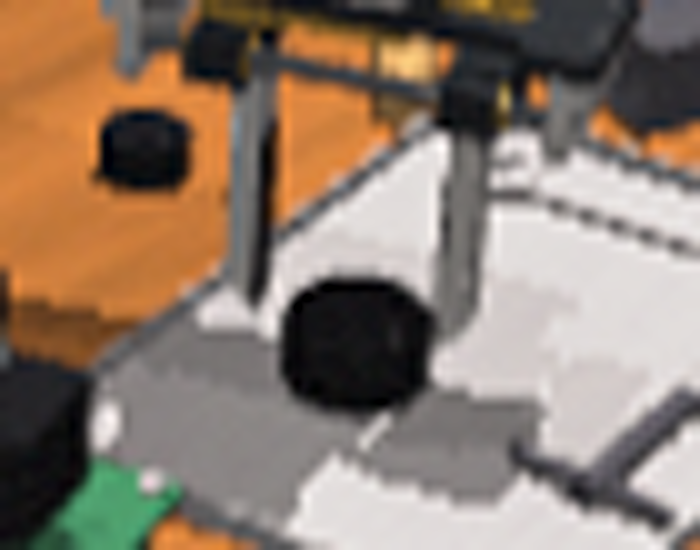

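The tips at (335,190) and (355.7,193.5) straddle the cap at (345.5,194) at about mid-height. Going lower in guarded steps.

Request:
jog_arm:
  motion:
    - [0,0,0.002,0,0,0,0.4]
    - [0,0,0.002,0,0,0,0.4]
    - [0,0,0.002,0,0,0,0.4]
    - [0,0,0.002,0,0,0,0.4]
    - [0,0,0,0,0,0,0.4]

```text
time_s: 6.0
ee_pos: [0.5122, 0.1911, -0.0149]
eef_rot: [-3.141, -0.0, 1.92]
force: [-0.7, -1.2, -0.3]
grip_width: 0.0658
grip_force: 0.0
```

Request:
jog_arm:
  motion:
    - [0,0,0.001,0,0,0,0.4]
    - [0,0,0.001,0,0,0,0.4]
    - [0,0,0.001,0,0,0,0.4]
    - [0,0,0,0,0,0,0.4]

```text
time_s: 6.4
ee_pos: [0.5123, 0.1911, -0.0177]
eef_rot: [-3.141, -0.0, 1.92]
force: [0.6, 0.2, 0.2]
grip_width: 0.0659
grip_force: 0.0
```

```bash
python3 - <<'E'
from h import *
print(*todo([.512,.1915,.009]))
a=ctrl.camera("scene")[:,:,::-1];cv2.imwrite("pics/s7.png",a)
print([int(x.max()) for x in a[186:206,335]]);print([int(x.max()) for x in a[188:208,356]])
o=ctrl.get_obs();R=Ro.from_euler("xyz",o["eef_rot"])
for z in(.03,.02,.012):
  for s in(-.039,.039):print(z,(proj("scene",o["ee_pos"]*[1,1,0]+[0,0,z]+R.apply([0,s,0]))).round(1),end=" ")
E
```

```text
t 6.4 tool shift [ 0.0005 -0.0002 -0.0267] yaw [-3.1413 -0.      1.9198] pos [ 0.5123  0.1911 -0.0177] w 0.0659 q6 [ 0.29  -0.059] F [0.6 0.2 0.2]
[53, 54, 45, 32, 30, 37, 66, 103, 123, 122, 122, 122, 121, 132, 141, 141, 138, 140, 140, 138]
[124, 123, 107, 110, 105, 99, 113, 164, 207, 220, 188, 117, 121, 119, 121, 119, 120, 127, 136, 138]
0.03 [333.6 189. ] 0.03 [354.2 193.5] 0.02 [333.5 191.3] 0.02 [354.  195.9] 0.012 [333.4 193.2] 0.012 [353.9 197.7]
```

Request:
jog_arm:
  motion:
    - [0,0,0.001,0,0,0,0.4]
    - [0,0,0.001,0,0,0,0.4]
    - [0,0,0.001,0,0,0,0.4]
    - [0,0,0.001,0,0,0,0.4]
    - [0,0,0,0,0,0,0.4]

```text
time_s: 6.95
ee_pos: [0.5123, 0.1911, -0.0217]
eef_rot: [-3.141, -0.0, 1.92]
force: [0.1, -0.1, 0.6]
grip_width: 0.0658
grip_force: 0.0
```

Request:
jog_arm:
  motion:
    - [0,0,0.001,0,0,0,0.4]
    - [0,0,0.001,0,0,0,0.4]
    - [0,0,0,0,0,0,0.4]

```text
time_s: 7.25
ee_pos: [0.5123, 0.1911, -0.0237]
eef_rot: [-3.141, -0.0, 1.92]
force: [0.1, -0.0, 0.6]
grip_width: 0.0658
grip_force: 0.0
```

Request:
jog_arm:
  motion:
    - [0,0,0,0,0,0,0.1]
    - [0,0,0,0,0,0,0.1]
    - [0,0,0,0,0,0,0.1]
  squeeze: 5

```text
time_s: 7.55
ee_pos: [0.5125, 0.1912, -0.0235]
eef_rot: [3.141, 0.0, 1.92]
force: [-0.1, 0.1, -0.1]
grip_width: 0.0528
grip_force: 5.0
```

The cap is held at a width of 52.8 mm. Its origin sits 26.5 mm behind the reported TCP, taken from the tray floor. Lifting and turning.

Request:
jog_arm:
  motion:
    - [0,0,0,0,0,0,0.0]
    - [0,0,-0.01,0,0,0,0.0]
    - [0,0,-0.02,0,0,0,0.0]
    - [0,0,-0.04,0,0,0.15,0.0]
    - [0,0,-0.05,0,0,0.15,0.0]
  squeeze: 25

```text
time_s: 8.05
ee_pos: [0.5113, 0.1908, 0.0972]
eef_rot: [-3.139, 0.001, 1.614]
force: [1.1, 1.4, -0.6]
grip_width: 0.0525
grip_force: 25.0
```

Request:
jog_arm:
  motion:
    - [0,0,-0.05,0,0,0.15,0.0]
    - [0,0,-0.05,0,0,0.15,0.0]
    - [0,0,-0.01,0,0,0.15,0.0]
    - [0,0,0,0,0,0.07,0.0]
    - [0,0,0,0,0,0,0.0]

```text
time_s: 8.55
ee_pos: [0.5124, 0.1911, 0.2074]
eef_rot: [3.141, -0.001, 1.099]
force: [1.2, -0.0, -0.7]
grip_width: 0.0523
grip_force: 25.0
```

```bash
python3 - <<'E'
from h import *
print(*todo([.5437,-.2315,.20]))
E
```

```text
t 8.55 tool shift [-0.3622  0.2201  0.0073] yaw [ 3.1408e+00 -8.0000e-04  1.0988e+00] pos [0.5124 0.1911 0.2074] w 0.0523 q6 [0.29  0.762] F [ 1.2 -0.  -0.7]
```

Request:
jog_arm:
  motion:
    - [-0.036,0.022,0,0,0,0,0.0]
    - [-0.036,0.022,0,0,0,0,0.0]
    - [-0.036,0.022,0,0,0,0,0.0]
    - [-0.036,0.022,0,0,0,0,0.0]
    - [-0.036,0.022,0,0,0,0,0.0]

```text
time_s: 9.05
ee_pos: [0.5283, -0.0208, 0.2065]
eef_rot: [-3.141, 0.0, 1.103]
force: [1.8, 0.3, -0.5]
grip_width: 0.0526
grip_force: 25.0
```

Request:
jog_arm:
  motion:
    - [-0.036,0.022,0,0,0,0,0.0]
    - [-0.036,0.022,0,0,0,0,0.0]
    - [-0.036,0.022,0,0,0,0,0.0]
    - [-0.036,0.022,0,0,0,0,0.0]
    - [-0.036,0.022,0,0,0,0,0.0]

```text
time_s: 9.55
ee_pos: [0.5447, -0.2311, 0.2064]
eef_rot: [-3.141, -0.0, 1.103]
force: [0.3, -0.2, -1.2]
grip_width: 0.0525
grip_force: 25.0
```

Request:
jog_arm:
  motion:
    - [0,0,0.03,0,0,0,0.0]
    - [0,0,0.03,0,0,0,0.0]
    - [0,0,0,0,0,0,0.0]
    - [0,0,0,0,0,0,0.0]

```text
time_s: 9.95
ee_pos: [0.5452, -0.2294, 0.1472]
eef_rot: [-3.141, 0.0, 1.101]
force: [-0.4, -0.1, 0.0]
grip_width: 0.0528
grip_force: 25.0
```

```bash
python3 - <<'E'
from h import *
print(*todo([.5437,-.2315,.1145]))
o=ctrl.get_obs();p=o["ee_pos"]
A=[]
for n in("scene","top"):
    a=ctrl.camera(n)[:,:,::-1].copy();cv2.imwrite(f"pics/n_{n}.png",a)
    q=proj(n,p+[0,0,.0265+.0155]);print(n,"cap mid proj",q,"neck",proj(n,[.5437,-.2315,.112]))
    x,y=q.round().astype(int);A.append(cv2.resize(a[y-25:y+35,x-32:x+32],None,fx=6,fy=6,interpolation=cv2.INTER_CUBIC))
    print((x-32,y-25))
cv2.imwrite("pics/n.png",np.hstack(A))
E
```

```text
t 9.95 tool shift [-0.0026 -0.0003  0.0327] yaw [-3.1412  0.      1.1014] pos [ 0.5452 -0.2294  0.1472] w 0.0528 q6 [-0.46   0.009] F [-0.4 -0.1  0. ]
scene cap mid proj [261.20851853 207.94861052] neck [261.76712084 230.67813373]
(np.int64(229), np.int64(183))
top cap mid proj [405.44572679 195.45900924] neck [401.10317926 202.06161931]
(np.int64(373), np.int64(170))
```

View pics/n.png

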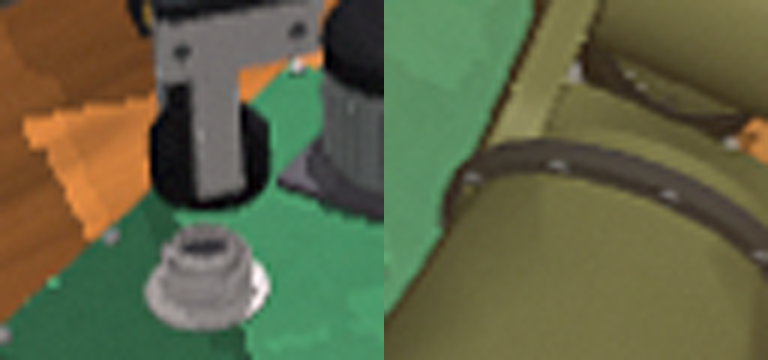

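The cap hangs level over the neck. In the scene view its sides run from u=253.7 to 274.3 and its bottom is at v≈218. The neck flange runs from u=253.2 to 274.3 with its bottom at v≈238.3.

```bash
python3 - <<'E'
from h import *
a=cv2.imread("pics/n_scene.png");k=8
def up(x0,x1,y0,y1):return cv2.resize(a[y0:y1,x0:x1],None,fx=k,fy=k,interpolation=cv2.INTER_CUBIC)
def fr(i,o):return (i+.5)/k-.5+o
# cap black
A=up(245,285,195,225);m=(A.max(2)<60);ys,xs=np.where(m)
cols=[(fr(np.where(r)[0].min(),245),fr(np.where(r)[0].max(),245)) for r in m[8*6:8*16:16]]
print("cap cols",np.round(cols,1),"bottom",fr(ys.max(),195))
# flange: low saturation bright
B=up(245,285,215,245);h=cv2.cvtColor(B,cv2.COLOR_BGR2HSV);m=(h[:,:,1]<75)&(B.max(2)>110);k_,l,s,c=cv2.connectedComponentsWithStats(m.astype(np.uint8));i=1+s[1:,4].argmax();ys,xs=np.where(l==i)
print("flange u",fr(xs.min(),245),fr(xs.max(),245),"vmax",fr(ys.max(),215))
def circ(x,y,z,r):
    t=np.linspace(0,6.283,361);P=np.array([proj("scene",[x+r*np.cos(q),y+r*np.sin(q),z]) for q in t[::6]]);return P.min(0).round(2),P.max(0).round(2)
print("pred cap bottom",circ(.5452,-.2294,.1737,.0265),"top",circ(.5452,-.2294,.2047,.0265))
for r in(.0285,.0295):print("pred flange",r,circ(.5437,-.2315,.112,r))
p=np.array([.5437,-.2315,.14])
for d in np.eye(3)*.01: print("per 10mm",proj("scene",p+d)-proj("scene",p))
E
```

```text
cap cols [[255.8 269.9]
 [254.7 272.2]
 [253.7 273.1]
 [253.7 281.9]
 [253.7 273.3]] bottom 224.4375
flange u 252.4375 273.5625 vmax 237.4375
pred cap bottom (array([251.68, 207.06]), array([271.31, 218.44])) top (array([250.91, 197.75]), array([270.84, 208.92]))
pred flange 0.0285 (array([251.48, 224.49]), array([271.99, 237.13]))
pred flange 0.0295 (array([251.12, 224.28]), array([272.35, 237.36]))
per 10mm [2.48220075 1.48119691]
per 10mm [ 2.66775433 -1.60573208]
per 10mm [-0.19445296 -2.91122093]
```

Request:
jog_arm:
  motion:
    - [-0.004,0,0.015,0,0,0,0.0]
    - [0,0,0.015,0,0,0,0.0]
    - [0,0,0.002,0,0,0,0.0]
    - [0,0,0,0,0,0,0.0]

```text
time_s: 10.45
ee_pos: [0.5437, -0.2331, 0.1156]
eef_rot: [3.14, -0.0, 1.1]
force: [-0.4, -0.8, -0.5]
grip_width: 0.0525
grip_force: 25.0
```

Request:
jog_arm:
  motion:
    - [0,0,0.001,0,0,0,0.0]
    - [0,0,0.001,0,0,0,0.0]
    - [0,0,0.001,0,0,0,0.0]
    - [0,0,0,0,0,0,0.0]

```text
time_s: 10.85
ee_pos: [0.5433, -0.233, 0.1115]
eef_rot: [3.141, -0.0, 1.1]
force: [0.7, 0.1, 0.1]
grip_width: 0.0526
grip_force: 25.0
```

```bash
python3 - <<'E'
from h import *
print(*todo([.5437,-.2315,.1145]));print(ctrl.get_obs()["moment"])
E
```

```text
t 10.85 tool shift [ 0.0015 -0.0004 -0.003 ] yaw [ 3.1415 -0.      1.0998] pos [ 0.5433 -0.233   0.1115] w 0.0526 q6 [-0.467  0.004] F [0.7 0.1 0.1]
[-0.05102937 -0.07269856  0.03485314]
```

Request:
jog_arm:
  motion:
    - [0,0,0.001,0,0,0,0.0]
    - [0,0,0.001,0,0,0,0.0]
    - [0,0,0,0,0,0,0.0]

```text
time_s: 11.15
ee_pos: [0.5432, -0.233, 0.1093]
eef_rot: [-3.141, 0.0, 1.1]
force: [0.0, -0.1, -0.4]
grip_width: 0.0524
grip_force: 25.0
```

Request:
jog_arm:
  motion:
    - [0,0,0.001,0,0,0,0.0]
    - [0,0,0.0005,0,0,0,0.0]
    - [0,0,0,0,0,0,0.0]

```text
time_s: 11.45
ee_pos: [0.5432, -0.233, 0.1078]
eef_rot: [-3.141, 0.0, 1.1]
force: [-0.7, -0.8, -1.0]
grip_width: 0.0524
grip_force: 25.0
```

Request:
jog_arm:
  motion:
    - [0,0,0.001,0,0,0,0.0]
    - [0,0,0.0005,0,0,0,0.0]
    - [0,0,0,0,0,0,0.0]

```text
time_s: 11.75
ee_pos: [0.5431, -0.2331, 0.1063]
eef_rot: [-3.141, 0.0, 1.1]
force: [-1.7, 0.1, -0.4]
grip_width: 0.0523
grip_force: 25.0
```

Request:
jog_arm:
  motion:
    - [0,0,0.0005,0,0,0,0.0]
    - [0,0,0.0005,0,0,0,0.0]
    - [0,0,0,0,0,0,0.0]

```text
time_s: 12.05
ee_pos: [0.5432, -0.233, 0.1053]
eef_rot: [-3.141, 0.0, 1.1]
force: [-2.2, -0.0, -0.3]
grip_width: 0.0529
grip_force: 25.0
```

Request:
jog_arm:
  motion:
    - [-0.0002,-0.0004,0.0005,0,0,0,0.0]
    - [0,0,0.0005,0,0,0,0.0]
    - [0,0,0,0,0,0,0.0]

```text
time_s: 12.35
ee_pos: [0.5429, -0.233, 0.1044]
eef_rot: [3.142, -0.0, 1.1]
force: [-1.0, 1.0, -0.5]
grip_width: 0.0528
grip_force: 25.0
```

Request:
jog_arm:
  motion:
    - [0,0,0.0005,0,0,0,0.0]
    - [0,0,0,0,0,0,0.0]

```text
time_s: 12.55
ee_pos: [0.5429, -0.233, 0.1039]
eef_rot: [3.142, -0.0, 1.1]
force: [-0.6, 0.1, -0.7]
grip_width: 0.0526
grip_force: 25.0
```

Request:
jog_arm:
  motion:
    - [0,0,0.0005,0,0,0,0.0]
    - [0,0,0,0,0,0,0.0]

```text
time_s: 12.75
ee_pos: [0.5428, -0.233, 0.1034]
eef_rot: [-3.142, -0.0, 1.1]
force: [-1.6, -0.5, -1.8]
grip_width: 0.0527
grip_force: 25.0
```

Request:
jog_arm:
  motion:
    - [0,0,0.0005,0,0,0,0.0]
    - [0,0,0,0,0,0,0.0]

```text
time_s: 12.95
ee_pos: [0.5428, -0.233, 0.1029]
eef_rot: [-3.141, 0.0, 1.1]
force: [-1.4, -0.2, -0.1]
grip_width: 0.0524
grip_force: 25.0
```

Request:
jog_arm:
  motion:
    - [0,0,0.0005,0,0,0,0.0]
    - [0,0,0,0,0,0,0.0]

```text
time_s: 13.15
ee_pos: [0.5428, -0.2331, 0.1024]
eef_rot: [-3.141, 0.0, 1.1]
force: [-0.5, -0.6, -1.3]
grip_width: 0.0525
grip_force: 25.0
```

Request:
jog_arm:
  motion:
    - [0,0,0.0005,0,0,0,0.0]
    - [0,0,0,0,0,0,0.0]

```text
time_s: 13.35
ee_pos: [0.5429, -0.2331, 0.102]
eef_rot: [3.141, -0.0, 1.1]
force: [-0.0, -0.3, 0.2]
grip_width: 0.0525
grip_force: 25.0
```

Request:
jog_arm:
  motion:
    - [0,0,0.0005,0,0,0,0.0]
    - [0,0,0,0,0,0,0.0]

```text
time_s: 13.55
ee_pos: [0.543, -0.2331, 0.1018]
eef_rot: [3.141, 0.0, 1.1]
force: [-2.6, 0.9, 4.1]
grip_width: 0.0527
grip_force: 25.0
```

Light contact (about 4 N) at TCP 0.1018. Now turning back anticlockwise in steps, easing z with the force.

Request:
jog_arm:
  motion:
    - [0,0,0,0,0,-0.1,0.0]
    - [0,0,-0.0002,0,0,-0.1,0.0]
    - [0,0,0,0,0,0,0.0]

```text
time_s: 13.85
ee_pos: [0.5434, -0.2333, 0.1023]
eef_rot: [3.14, 0.0, 1.303]
force: [0.1, -0.9, 5.0]
grip_width: 0.0522
grip_force: 25.0
```

Request:
jog_arm:
  motion:
    - [0,0,0,0,0,-0.1,0.0]
    - [0,0,0,0,0,0,0.0]

```text
time_s: 14.05
ee_pos: [0.5435, -0.2333, 0.1026]
eef_rot: [3.139, 0.001, 1.403]
force: [0.6, -0.0, 7.1]
grip_width: 0.0524
grip_force: 25.0
```

It is riding up at the thread's lead, as expected.

Request:
jog_arm:
  motion:
    - [0,0,-0.0003,0,0,-0.1,0.0]
    - [0,0,-0.0003,0,0,-0.1,0.0]
    - [0,0,0,0,0,0,0.0]

```text
time_s: 14.35
ee_pos: [0.5436, -0.2334, 0.1032]
eef_rot: [3.139, 0.001, 1.603]
force: [0.1, 0.3, 7.1]
grip_width: 0.0524
grip_force: 25.0
```

Request:
jog_arm:
  motion:
    - [0,0,-0.0003,0,0,-0.1,0.0]
    - [0,0,-0.0003,0,0,-0.1,0.0]
    - [0,0,0,0,0,0,0.0]

```text
time_s: 14.65
ee_pos: [0.5436, -0.2335, 0.1034]
eef_rot: [3.14, 0.002, 1.801]
force: [3.8, -1.4, 4.1]
grip_width: 0.0525
grip_force: 25.0
```

Request:
jog_arm:
  motion:
    - [0,0,0,0,0,-0.1,0.0]
    - [0,0,0,0,0,0,0.0]

```text
time_s: 14.85
ee_pos: [0.5438, -0.2335, 0.1033]
eef_rot: [3.139, 0.002, 1.9]
force: [6.3, -2.0, 1.1]
grip_width: 0.0524
grip_force: 25.0
```

It is on the flat top at about 0.1034. The side force comes from the cap sitting about 2 mm off the tool axis, so I'm centring it and pressing lightly.

Request:
jog_arm:
  motion:
    - [0,0.0005,0.0002,0,0,0,0.0]
    - [0,0.0005,0.0001,0,0,0,0.0]
    - [0,0,0,0,0,0,0.0]
    - [0,0,0,0,0,0,0.0]

```text
time_s: 15.25
ee_pos: [0.5442, -0.2329, 0.1027]
eef_rot: [3.141, 0.001, 1.898]
force: [5.0, -4.3, 0.6]
grip_width: 0.0523
grip_force: 25.0
```

```bash
python3 - <<'E'
from h import *
o=ctrl.get_obs();print(*todo([.5445,-.2332,.1034]));print(o["moment"].round(3))
E
```

```text
t 15.25 tool shift [-0.0004  0.0002 -0.0007] yaw [3.1409e+00 8.0000e-04 1.8985e+00] pos [ 0.5442 -0.2329  0.1027] w 0.0523 q6 [-0.466 -0.794] F [ 5.  -4.3  0.6]
[-0.833 -0.975 -0.049]
```

Request:
jog_arm:
  motion:
    - [-0.0004,0.0002,0,0,0,0,0.0]
    - [0,0,0,0,0,0,0.0]

```text
time_s: 15.45
ee_pos: [0.5442, -0.233, 0.1025]
eef_rot: [3.141, 0.0, 1.899]
force: [3.4, -2.5, 1.4]
grip_width: 0.0525
grip_force: 25.0
```

Request:
jog_arm:
  motion:
    - [0,0,0.0003,0,0,0,0.0]
    - [0,0,0,0,0,0,0.0]

```text
time_s: 15.65
ee_pos: [0.5442, -0.233, 0.1023]
eef_rot: [3.141, 0.0, 1.9]
force: [3.2, -2.1, 2.5]
grip_width: 0.0527
grip_force: 25.0
```

The support has gone from under the lugs, so they have passed the starts. Lowering gently to follow the drop.

Request:
jog_arm:
  motion:
    - [0,0,0.0005,0,0,0,0.0]
    - [0,0,0,0,0,0,0.0]

```text
time_s: 15.85
ee_pos: [0.5442, -0.233, 0.1017]
eef_rot: [3.141, 0.0, 1.9]
force: [4.3, -2.8, 1.5]
grip_width: 0.0525
grip_force: 25.0
```

Request:
jog_arm:
  motion:
    - [0,0,0.0005,0,0,0,0.0]
    - [0,0,0,0,0,0,0.0]

```text
time_s: 16.05
ee_pos: [0.5442, -0.2331, 0.1012]
eef_rot: [3.141, 0.0, 1.9]
force: [4.3, -3.1, 0.8]
grip_width: 0.0528
grip_force: 25.0
```

```bash
python3 - <<'E'
from h import *
o=ctrl.get_obs();print(*todo([.5445,-.2332,.1034]));print(o["moment"].round(3))
E
```

```text
t 16.05 tool shift [-0.0002  0.0003 -0.0022] yaw [3.1415e+00 1.0000e-04 1.8998e+00] pos [ 0.5442 -0.2331  0.1012] w 0.0528 q6 [-0.467 -0.796] F [ 4.3 -3.1  0.8]
[-0.556 -1.061  0.065]
```

Request:
jog_arm:
  motion:
    - [-0.0004,0.0003,0.0005,0,0,0,0.0]
    - [0,0,0.0005,0,0,0,0.0]
    - [0,0,0,0,0,0,0.0]

```text
time_s: 16.35
ee_pos: [0.5443, -0.2331, 0.0998]
eef_rot: [-3.141, -0.001, 1.9]
force: [3.4, -1.1, -0.6]
grip_width: 0.052
grip_force: 25.0
```

Request:
jog_arm:
  motion:
    - [0,0,0.0005,0,0,0,0.0]
    - [0,0,0.0005,0,0,0,0.0]
    - [0,0,0,0,0,0,0.0]

```text
time_s: 16.65
ee_pos: [0.5443, -0.2332, 0.099]
eef_rot: [-3.141, -0.0, 1.9]
force: [2.5, -1.0, -0.1]
grip_width: 0.0528
grip_force: 25.0
```

Request:
jog_arm:
  motion:
    - [0,0,0.0005,0,0,0,0.0]
    - [0,0,0,0,0,0,0.0]

```text
time_s: 16.85
ee_pos: [0.5444, -0.2332, 0.0986]
eef_rot: [-3.141, -0.0, 1.9]
force: [1.6, 0.1, -0.2]
grip_width: 0.0525
grip_force: 25.0
```

Nice: it is dropping freely (nominal landing at TCP ≈ 0.0979).

Request:
jog_arm:
  motion:
    - [0,0,0.0005,0,0,0,0.0]
    - [0,0,0,0,0,0,0.0]

```text
time_s: 17.05
ee_pos: [0.5445, -0.2333, 0.0983]
eef_rot: [-3.141, -0.0, 1.9]
force: [0.8, -0.3, 0.6]
grip_width: 0.0528
grip_force: 25.0
```

Request:
jog_arm:
  motion:
    - [0,0,0.0004,0,0,0,0.0]
    - [0,0,0,0,0,0,0.0]

```text
time_s: 17.25
ee_pos: [0.5445, -0.2334, 0.0981]
eef_rot: [3.141, 0.0, 1.9]
force: [-1.5, -0.5, 3.9]
grip_width: 0.0527
grip_force: 25.0
```

Request:
jog_arm:
  motion:
    - [0,0,0.0003,0,0,0,0.0]
    - [0,0,0,0,0,0,0.0]

```text
time_s: 17.45
ee_pos: [0.5445, -0.2334, 0.098]
eef_rot: [3.142, 0.0, 1.9]
force: [-1.4, -0.3, 6.7]
grip_width: 0.0529
grip_force: 25.0
```

It landed 5.4 mm down with a clear force rise, so the cap is in the thread. Running it in clockwise, following the lead (0.29 mm per 0.1 rad) and keeping the cap centred.

Request:
jog_arm:
  motion:
    - [0,-0.0002,0.0002,0,0,0.1,0.0]
    - [0,-0.0002,0.0002,0,0,0.1,0.0]
    - [0,-0.0002,0.0003,0,0,0.1,0.0]
    - [0,0,0,0,0,0,0.0]

```text
time_s: 17.85
ee_pos: [0.5441, -0.2335, 0.0972]
eef_rot: [3.141, 0.0, 1.598]
force: [0.5, 0.8, 5.3]
grip_width: 0.0529
grip_force: 25.0
```

Request:
jog_arm:
  motion:
    - [0,-0.0002,0.0003,0,0,0.1,0.0]
    - [0,-0.0002,0.0003,0,0,0.1,0.0]
    - [0,-0.0002,0.0003,0,0,0.1,0.0]
    - [0,0,0,0,0,0,0.0]

```text
time_s: 18.25
ee_pos: [0.5435, -0.2335, 0.0963]
eef_rot: [3.141, 0.0, 1.299]
force: [-0.1, -0.7, 4.4]
grip_width: 0.0529
grip_force: 25.0
```

Running in cleanly.

Request:
jog_arm:
  motion:
    - [0,-0.0002,0.0003,0,0,0.1,0.0]
    - [0,-0.0002,0.0003,0,0,0.1,0.0]
    - [0,-0.0002,0.0003,0,0,0.1,0.0]
    - [0,-0.0002,0.0003,0,0,0.1,0.0]
    - [0,0,0,0,0,0,0.0]

```text
time_s: 18.75
ee_pos: [0.5421, -0.2332, 0.0951]
eef_rot: [-3.141, 0.001, 0.899]
force: [-5.1, 0.6, 7.8]
grip_width: 0.0524
grip_force: 25.0
```

Request:
jog_arm:
  motion:
    - [0,-0.0002,0.0003,0,0,0.1,0.0]
    - [0,-0.0002,0.0003,0,0,0.1,0.0]
    - [0,-0.0002,0.0003,0,0,0.1,0.0]
    - [0,-0.0002,0.0003,0,0,0.1,0.0]
    - [0,0,0,0,0,0,0.0]

```text
time_s: 19.25
ee_pos: [0.541, -0.2321, 0.0939]
eef_rot: [-3.14, 0.002, 0.499]
force: [-9.3, 3.1, 10.7]
grip_width: 0.0526
grip_force: 25.0
```

Request:
jog_arm:
  motion:
    - [0,-0.0002,0.0003,0,0,0.1,0.0]
    - [0,-0.0002,0.0003,0,0,0.1,0.0]
    - [0,-0.0002,0.0003,0,0,0.1,0.0]
    - [0,0,0,0,0,0,0.0]

```text
time_s: 19.65
ee_pos: [0.5405, -0.2311, 0.093]
eef_rot: [-3.139, 0.003, 0.199]
force: [-12.1, 7.8, 12.8]
grip_width: 0.0524
grip_force: 25.0
```

The side force is growing (−12, +8 N). Easing the tool that way before going on.

Request:
jog_arm:
  motion:
    - [-0.0004,-0.0004,-0.0002,0,0,0,0.0]
    - [-0.0003,-0.0004,0,0,0,0,0.0]
    - [0,0,0,0,0,0,0.0]

```text
time_s: 19.95
ee_pos: [0.5405, -0.231, 0.0931]
eef_rot: [-3.141, 0.001, 0.203]
force: [-5.5, 3.2, 7.9]
grip_width: 0.0525
grip_force: 25.0
```

```bash
python3 - <<'E'
from h import *
o=ctrl.get_obs();print(*todo([.5418,-.2315,.0922]));print(o["moment"].round(3))
E
```

```text
t 19.95 tool shift [0.0012 0.0008 0.0009] yaw [-3.1407e+00  1.0000e-03  2.0260e-01] pos [ 0.5405 -0.231   0.0931] w 0.0525 q6 [-0.466  0.902] F [-5.5  3.2  7.9]
[ 0.72   1.066 -0.097]
```

Request:
jog_arm:
  motion:
    - [-0.0004,-0.0006,0.0002,0,0,0.1,0.0]
    - [0,-0.0003,0.0003,0,0,0.1,0.0]
    - [0,0,0,0,0,0,0.0]

```text
time_s: 20.25
ee_pos: [0.5401, -0.2301, 0.0926]
eef_rot: [-3.141, 0.001, -0.001]
force: [-2.4, 2.7, 6.9]
grip_width: 0.0527
grip_force: 25.0
```

Request:
jog_arm:
  motion:
    - [0,-0.0003,0.0003,0,0,0.1,0.0]
    - [0,0,0,0,0,0,0.0]

```text
time_s: 20.45
ee_pos: [0.5401, -0.2297, 0.0925]
eef_rot: [-3.141, 0.001, -0.101]
force: [-4.4, 3.8, 7.8]
grip_width: 0.0525
grip_force: 25.0
```

Request:
jog_arm:
  motion:
    - [-0.0001,-0.0004,0.0003,0,0,0.1,0.0]
    - [0,0,0,0,0,0,0.0]

```text
time_s: 20.65
ee_pos: [0.5402, -0.2293, 0.0924]
eef_rot: [-3.141, 0.001, -0.201]
force: [-4.7, 4.4, 10.4]
grip_width: 0.0525
grip_force: 25.0
```

Request:
jog_arm:
  motion:
    - [0,-0.0003,0.0001,0,0,0.1,0.0]
    - [0,0,0,0,0,0,0.0]

```text
time_s: 20.85
ee_pos: [0.5403, -0.229, 0.0924]
eef_rot: [-3.141, 0.001, -0.301]
force: [-4.0, 5.5, 12.0]
grip_width: 0.0523
grip_force: 25.0
```

```bash
python3 - <<'E'
from h import *
o=ctrl.get_obs();print(*todo([.5418,-.2315,.0922]));print(o["moment"].round(3))
E
```

```text
t 20.85 tool shift [0.0022 0.002  0.0002] yaw [-3.1409e+00  6.0000e-04 -3.0060e-01] pos [ 0.5403 -0.229   0.0924] w 0.0523 q6 [-0.464  1.408] F [-4.   5.5 12. ]
[ 1.194  0.911 -0.162]
```

Height has stopped falling at 0.0924, about home. A little more turn takes up the play.

Request:
jog_arm:
  motion:
    - [0,-0.0003,-0.0001,0,0,0.1,0.0]
    - [0,0,0,0,0,0,0.0]

```text
time_s: 21.05
ee_pos: [0.5403, -0.2286, 0.0924]
eef_rot: [-3.141, 0.001, -0.401]
force: [-5.0, 5.5, 10.9]
grip_width: 0.0523
grip_force: 25.0
```

```bash
python3 - <<'E'
from h import *
o=ctrl.get_obs();print(*todo([.5418,-.2315,.0922]));print(o["moment"].round(3))
E
```

```text
t 21.05 tool shift [0.0025 0.0021 0.0002] yaw [-3.1409e+00  8.0000e-04 -4.0050e-01] pos [ 0.5403 -0.2286  0.0924] w 0.0523 q6 [-0.463  1.508] F [-5.   5.5 10.9]
[ 1.264  0.842 -0.051]
```

Request:
jog_arm:
  motion:
    - [0,-0.0002,-0.0001,0,0,0.08,0.0]
    - [0,0,0,0,0,0,0.0]

```text
time_s: 21.25
ee_pos: [0.5405, -0.2282, 0.0925]
eef_rot: [-3.141, 0.001, -0.48]
force: [-4.9, 5.8, 10.9]
grip_width: 0.0528
grip_force: 25.0
```

```bash
python3 - <<'E'
from h import *
o=ctrl.get_obs();print(*todo([.5418,-.2315,.0922]));print(o["moment"].round(3))
E
```

```text
t 21.25 tool shift [0.0027 0.0023 0.0003] yaw [-3.1408e+00  9.0000e-04 -4.7990e-01] pos [ 0.5405 -0.2282  0.0925] w 0.0528 q6 [-0.462  1.588] F [-4.9  5.8 10.9]
[ 1.298  0.82  -0.091]
```

Request:
jog_arm:
  motion:
    - [0,-0.0001,0,0,0,0.05,0.0]
    - [0,0,0,0,0,0,0.0]

```text
time_s: 21.45
ee_pos: [0.5405, -0.2281, 0.0924]
eef_rot: [-3.141, 0.001, -0.529]
force: [-4.5, 6.3, 10.9]
grip_width: 0.0526
grip_force: 25.0
```

```bash
python3 -c "
from h import *
print(ctrl.get_obs()['moment'].round(3),ctrl.get_obs()['force'].round(1))"
```

```text
[1.326 0.888 0.012] [-4.5  6.3 10.9]
```

Request:
jog_arm:
  motion:
    - [0,-0.0001,0,0,0,0.05,0.0]
    - [0,0,0,0,0,0,0.0]

```text
time_s: 21.65
ee_pos: [0.5405, -0.2279, 0.0925]
eef_rot: [-3.141, 0.001, -0.579]
force: [-4.7, 6.9, 11.0]
grip_width: 0.0526
grip_force: 25.0
```

```bash
python3 -c "
from h import *
print(ctrl.get_obs()['moment'].round(3),ctrl.get_obs()['force'].round(1))"
```

```text
[1.452 0.938 0.064] [-4.7  6.9 11. ]
```

Torque is starting to rise and height is unchanged: home. Releasing and withdrawing upward.

Request:
jog_arm:
  motion:
    - [0,0,-0.0005,0,0,0,0.0]
    - [0,0,0,0,0,0,0.4]
    - [0,0,0,0,0,0,0.4]
    - [0,0,0,0,0,0,0.4]
    - [0,0,0,0,0,0,0.4]

```text
time_s: 22.15
ee_pos: [0.5407, -0.229, 0.0922]
eef_rot: [3.141, 0.0, -0.58]
force: [1.1, -0.2, -0.8]
grip_width: 0.0654
grip_force: 0.0
```

Request:
jog_arm:
  motion:
    - [0,0,-0.01,0,0,0,0.4]
    - [0,0,-0.02,0,0,0,0.4]
    - [0,0,-0.04,0,0,0,0.4]
    - [0,0,-0.05,0,0,0,0.4]
    - [0,0,0,0,0,0,0.4]

```text
time_s: 22.65
ee_pos: [0.5428, -0.2299, 0.2201]
eef_rot: [-3.14, -0.011, -0.58]
force: [0.0, -0.1, -0.5]
grip_width: 0.066
grip_force: 0.0
```

```bash
python3 - <<'E'
from h import *
o=ctrl.get_obs();print(o["force"].round(1),o["ee_pos"])
a=ctrl.camera("scene")[:,:,::-1].copy();cv2.imwrite("pics/end.png",a)
k=8;A=cv2.resize(a[200:245,243:287],None,fx=k,fy=k,interpolation=cv2.INTER_CUBIC)
m=(A.max(2)<60).astype(np.uint8);_,l,s,c=cv2.connectedComponentsWithStats(m);i=1+s[1:,4].argmax();b=s[i]
print("cap u",243+b[0]/k,243+(b[0]+b[2])/k,"v",200+b[1]/k,200+(b[1]+b[3])/k)
t=np.linspace(0,6.283,61)
def circ(z,x=.5439,y=-.2313):
    P=np.array([proj("scene",[x+.0265*np.cos(q),y+.0265*np.sin(q),z]) for q in t]);return P.min(0).round(2),P.max(0).round(2)
print("home: top",circ(.150),"bottom",circ(.119))
E
```

```text
[ 0.  -0.1 -0.5] [ 0.54278955 -0.22989149  0.22013144]
cap u 252.625 273.125 v 216.0 234.75
home: top (array([251.41, 214.1 ]), array([270.83, 225.64])) bottom (array([252.14, 222.95]), array([271.28, 234.66]))
```

```bash
python3 -c "
from station import ctrl
print(ctrl.hand_in())"
```

```text
the job is handed in; nothing more can be done
None
```

The cap is screwed home on the filler neck and released; nothing else was touched as far as I could tell, and the job was handed in at about 23 s of the 64 s allowed. Hand-in returned no verdict, so "home" rests on the height no longer falling over the last half radian of turn and on a scene-picture match to within about 0.5 mm.

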